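# Roll a sample jar up the reader's gutter and start the reading

## Task

A straight-sided sample jar lies at the foot of one of the reader's two sloped gutters. With the fingertips, push it up its gutter until it drops into the seat against the stop at the top, where it cannot roll back, then press the button on the reader fully down and let it come up again. Do not lift the jar out of its gutter, and leave the narrow-necked bottle in the other gutter and everything else on the bench as it is.

Things in the scene. Friction and masses are not known exactly. Their poses are not given: they have to be found in the camera images.
- jar: the jar to push: a plain cylinder with a lid as wide as itself, 48 mm in diameter, 62 mm long, about 90 g, lying across its gutter and free to roll. Origin at its centre; its y axis is its long axis. At the start its centre is at x = -99 mm, y = +47 or -47 mm, z = 52 mm in the frame of rack. In the seat, against the stop, it is at x = 75 to 76 mm, z = 67 mm there
- rack: the jar reader, fixed: two parallel dark steel gutters rising along its +x to a white head (90 x 180 mm, 84 mm high). Origin on the bench under its middle, x level and uphill, z up. Gutter centre lines at y = +47 and -47 mm. The gutter floor is 22 mm above the bench at the open lower end (x = -150 mm) and rises at 7 degrees to a crest at x = 60 mm, 48 mm above the bench
- seat_p (a point): where the jar's centre belongs in the gutter at y = +47 mm. Beyond the crest the floor drops 5 mm to a short level seat, which ends at the stop, the head's upright face, at x = 100 mm of rack; this point is 24 mm before the stop and 24 mm above the seat (67 mm above the bench)
- seat_m (a point): the same point in the gutter at y = -47 mm. Each gutter is 68 mm wide inside, with walls 12 mm above its floor (26 mm thick between the gutters, 4 mm outside). A 6 mm high lip across the floor at x = -112 mm of rack holds the jar at the start; downhill of the lip the gutter is empty and open
- read (a joint): travel of the reader's black push button: 0 up, 0.006 m fully down; springs back; fully down takes 4 N
- read_top (a point): middle of the top of the push button, 32 mm across, on top of the reader's head between the gutters, 106 mm above the bench when up; it stands 10 mm above its grey 48 mm collar and is pressed straight down
- bottle: narrow-necked bottle lying in the other gutter: body 48 mm in diameter, 42 mm long, cap 24 mm wide, 64 mm long in all; origin at the middle of its length, on its axis
- spare_jar: another jar like jar (48 mm across, 62 mm tall), standing upright beside the reader; origin at the middle of its underside
- marker: black marker pen lying on the bench, 130 mm long, 12 mm thick; origin under its middle
- tip_box: box of pipette tips, 85 x 120 mm, 70 mm high; origin at the middle of its underside
- tube_rack: low tube rack with a few tubes, 90 x 140 mm, 52 mm high over the tubes; origin at the middle of its underside
- reagent: brown reagent bottle standing upright, 60 mm across, 140 mm tall; origin at the middle of its underside
- beaker: glass beaker, 70 mm across, 80 mm tall; origin at the middle of its underside
- pipette: pipette lying on the bench along its own x, about 230 mm long, 26 mm thick, 50 mm wide at the finger rest; origin under its middle
Things that resemble listed ones, but are neither listed nor needed, are in the scene too. Leave any green or pink look-alike of the jar alone.

How it is judged:
By the outcome, as a careful person would: the job done as asked, in the order asked, and still so for the second after the job is handed in, with the robot touching nothing.
It also fails if it takes over 48 s, if anything falls off the work surface, if the arm or the gripper's body presses on something with over 40 N, if the wrist force passes 120 N, or if a joint passes its speed limit or range.

## Robot

A 6-joint arm with a two-finger parallel gripper is mounted at the origin on the work surface. World frame = base frame: x ahead of the robot, y to its left, z up, the work surface at z = 0. Lengths are in m, angles in rad, forces in N, time in s.
With the tool pointing down it reaches from about 0.35 to 0.775 m from the base axis. Payload 5.5 kg.
Tool frame: the origin (TCP) lies at the very end of the fingers, on their centre line; the grasp point (between the pads) lies 19 mm behind it; y points along the fingers, z is the direction in which the jaws open and shut, and the axes are right-handed (so a half turn about y gives the same grasp; the last joint's range is limited). The gripper opens to 85 mm and grips with 20 to 120 N. Pads are 22 mm wide; open, the fingers measure 114 mm over their backs; the gripper's body (76 mm by 85 mm) begins 54 mm behind the grasp point. The pads swing forward as they close: fully open they stand 13 mm farther back than shut.
Start: joints at [-1.442, 0.313, 0.046, 1.304, 0, 1.431], TCP at [0.153, -0.554, 0.231] pointing down, gripper open.
Joint ranges: [-2.76, 2.76], [-0.86, 1.69], [-1.03, 1.26], [-2.2, 2.34], [-1.47, 1.5], [-3.14, 3.14]. Speed limits (rad/s): [2.57, 2.57, 3.14, 3.14, 3.14, 3.14].

## Interface

Orientations are given as a unit quaternion [w, x, y, z].
In Python, from workcell import env gives the robot as it stands.
- The arm moves only by the shell command python3 -m inch 'ROWS' [OPENING] [FORCE]. ROWS is JSON, a list that holds one entry, the list of rows, each a list of 4 numbers: the shift along the tool's x, y, z in mm, then the turn about the tool's y in degrees. In form: [[[tx, ty, tz, spin], ...]]. A call has 1 to 10 rows; each row is the pose to reach, as a shift and turn from the pose commanded when the call began, along the tool's axes at that moment; what a row does not reach only later rows make up. A row lasts 1/10 s, in which the tool goes at most 50 mm and 8.59 degrees, less where a joint would pass 70% of its speed; a pose out of reach is approached as far as the arm can. A call with a gripper value outside its range is refused whole. OPENING is the finger opening in mm, from 0 to 85.4, set as the call begins (- or left out, the last holds). The fingers move at their own pace and stop on an object; FORCE is the grip in N (left out, the last holds). Time passes only in rows, so rows that repeat a pose let the fingers close. It gives the time, the measured TCP pose, the force and the opening at its end, in the units of the state.
- env.get_state(): the state, without advancing time (a new reading comes with each control period).
- env.read_camera(name): name is "scene" or "top" or "wrist"; returns the picture (420x560x3 uint8, blue, green, red); there is no depth.
- env.camera_model(name): a dict with "fx", "fy", "cx", "cy" (pixels), "R" (3x3) and "t" (3): a world point X has camera coordinates R X + t; the wrist camera has in their place "mount" (4x4, takes a point from camera to tool coordinates, whose origin is the TCP and whose axes are the tool frame's). Camera axes: x right, y down, z forward; pixel columns grow to the right and rows downward; lengths in m; the calibration is good to about 2 mm. The wrist camera is an equidistant fisheye: a pixel r from the principal point sees the ray r / f radians off the axis. A picture is of the moment at which its call begins: read the wrist's pose just before it. camera_model takes no time and is no camera call.
- env.hand_in(): hands the job in, once; it reports no verdict.
The state is a dict: "clock": time; "joint_pos": joint angles; "qvel": joint speeds; "tau": joint torques, N m; "tcp_pos": TCP position; "orientation": TCP orientation; "wrist_force": force on the tool from outside, world axes, zero at the start; "ft_torque": the same for the moment, N m; "finger_gap": finger opening in m.
Only numpy, scipy, OpenCV 4.12 (cv2) and the standard library are available. Lean on these libraries where they do the work, as an engineer would, in place of code of your own. Each camera call takes 0.05 s, during which the arm holds its last target.

## Working session

There is one attempt and no reset: what is moved stays moved. The work goes in short steps, Python scripts to look and compute and a shell command to move; the robot and the scene stay as the last step left them, time stands still between calls to the robot, and variables do not carry over. Pictures are saved under pics/ and viewed, and the job is handed in when it is done.

```bash
ls; mkdir -p pics
python3 - <<'E'
from workcell import env
import cv2
s=env.get_state()
print({k:s[k] for k in ('clock','tcp_pos','orientation','finger_gap','wrist_force')})
for n in ('scene','top'):
    cv2.imwrite(f'pics/{n}0.png',env.read_camera(n))
    print(n,env.camera_model(n))
print(env.camera_model('wrist'))
E
```

```text
pics
{'clock': 0.0, 'tcp_pos': array([ 0.15263488, -0.55382406,  0.23041324]), 'orientation': array([ 0.09474991, -0.09475581,  0.70138343, -0.70007505]), 'finger_gap': 0.08515304339564989, 'wrist_force': array([ 0.543929  ,  0.28064455, -0.3544661 ])}
scene {'fx': 381.6679604992313, 'fy': 381.6679604992313, 'cx': 279.7166597289989, 'cy': 206.73520633120066, 'R': array([[ 0.38993268,  0.92078207, -0.01062515],
       [ 0.66238572, -0.28848517, -0.69139097],
       [-0.6396856 ,  0.26255798, -0.72240268]]), 't': array([-0.19655501, -0.2695466 ,  1.51917665])}
top {'fx': 388.2012763792492, 'fy': 388.2012763792492, 'cx': 280.9764898149643, 'cy': 203.11208388474438, 'R': array([[-0.00216453, -0.99989692, -0.01419382],
       [-0.98893182,  0.00424609, -0.14830987],
       [ 0.14835485,  0.0137157 , -0.98883908]]), 't': array([0.03079001, 0.50980921, 0.9152173 ])}
{'fx': 325.19226210127806, 'fy': 325.19226210127806, 'cx': 280.92897359473835, 'cy': 207.9288764280595, 'mount': array([[ 2.96199060e-04,  9.61124497e-01,  2.76115217e-01,
        -6.95445242e-02],
       [-2.41667561e-04, -2.76115152e-01,  9.61124531e-01,
        -1.42661644e-01],
       [ 9.99999927e-01, -3.51412274e-04,  1.50487565e-04,
        -9.77748805e-04],
       [ 0.00000000e+00,  0.00000000e+00,  0.00000000e+00,
         1.00000000e+00]])}
```

View pics/scene0.png

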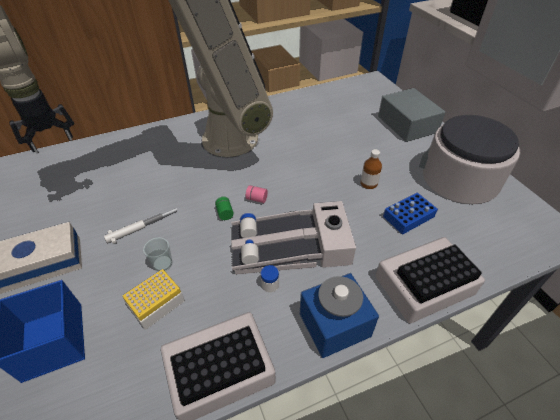

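View pics/top0.png

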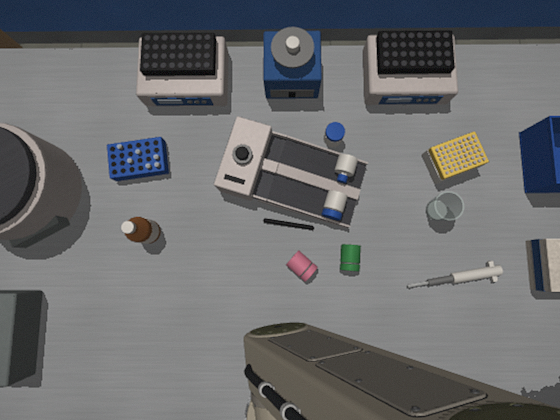

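The rack's head is at (243,158) in the top view, with the gutters running right. There are two candidates, at about (345,167) and (335,204), so I'll enlarge both.

Run:
```python
import cv2,numpy as np
a=cv2.imread('pics/top0.png')[105:240,205:380]
b=cv2.imread('pics/scene0.png')[190:290,215:375]
a=cv2.resize(a,None,fx=4,fy=4,interpolation=cv2.INTER_CUBIC);cv2.imwrite('pics/ta.png',a)
cv2.imwrite('pics/sb.png',cv2.resize(b,None,fx=5,fy=5,interpolation=cv2.INTER_CUBIC))
```

```text
(no output)
```

View pics/ta.png

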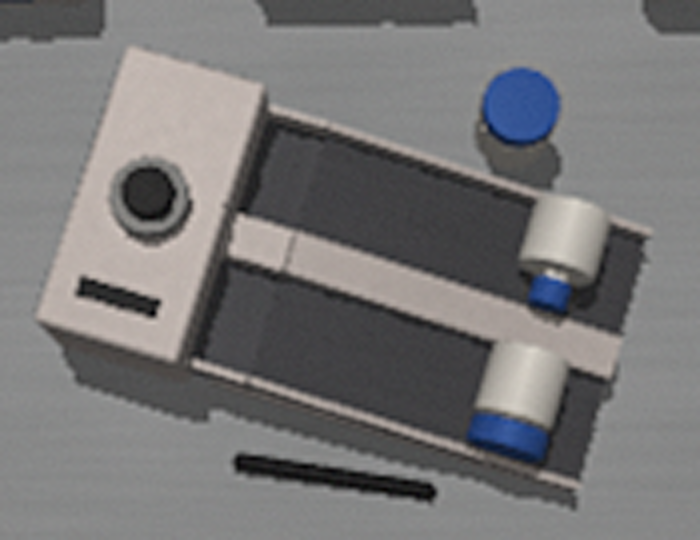

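View pics/sb.png

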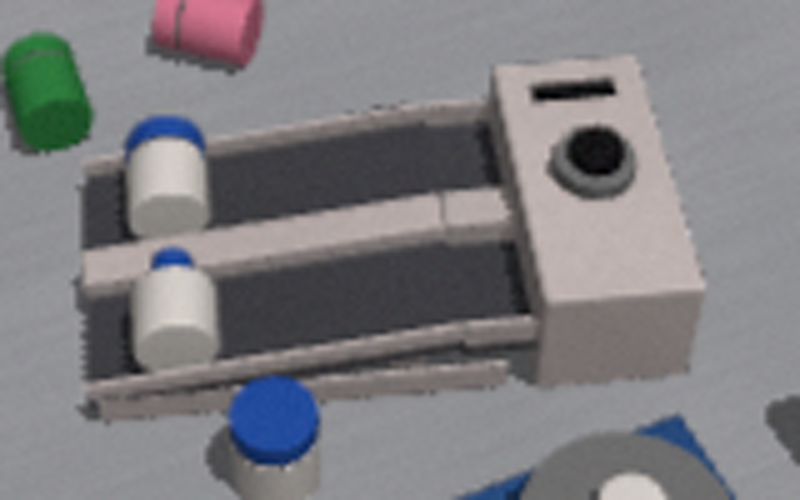

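The jar is at top (335,204), in the gutter nearer the robot: its blue lid is as wide as its body. The object at (345,167) has a narrow blue cap, so it is the bottle. The one at (335,131) stands upright and is the spare jar. The green and pink objects are look-alikes. Next I measure the rack frame, button and jar.

```bash
cat > h.py <<'E'
import numpy as np,cv2
from workcell import env
from scipy.spatial.transform import Rotation as Ro
def ray(n,p):
    m=env.camera_model(n);R=m['R'];c=-R.T@m['t']
    d=R.T@np.array([(p[0]-m['cx'])/m['fx'],(p[1]-m['cy'])/m['fy'],1]);return c,d/np.linalg.norm(d)
def onz(n,p,z):
    c,d=ray(n,p);return c+d*(z-c[2])/d[2]
def tri(p,q):
    c,d=ray('top',p);e,f=ray('scene',q)
    s=np.linalg.lstsq(np.c_[d,-f],e-c,rcond=None)[0];a=c+d*s[0];b=e+f*s[1];return (a+b)/2,np.linalg.norm(a-b)
def proj(n,X):
    m=env.camera_model(n);v=m['R']@np.array(X)+m['t'];return np.array([m['fx']*v[0]/v[2]+m['cx'],m['fy']*v[1]/v[2]+m['cy']])
E
python3 - <<'E'
from h import *
T=lambda x,y:(x/4+205-.375,y/4+105-.375)
S=lambda x,y:(x/5+215-.4,y/5+190-.4)
print('btn',tri(T(148,193),S(596,151)),onz('top',T(148,193),.106),onz('scene',S(596,151),.106))
H=[onz('top',T(*p),.084) for p in((130,45),(268,85),(185,361),(38,320))]
for p in H:print('head',p.round(4))
print('sizes',[np.linalg.norm(H[i]-H[(i+1)%4]).round(4) for i in range(4)])
Hs=[onz('scene',S(*p),.084) for p in((548,306),(706,290),(636,57),(492,68))]
for p in Hs:print('heads',p.round(4))
def fr(far_u,stop_far,stop_near,near_u,):
    C=(far_u+stop_far+stop_near+near_u)/4
    y=(stop_far+far_u-stop_near-near_u)
    return C,y
C=sum(H)/4; ax=(H[0]+H[3]-H[1]-H[2]); ay=(H[2]+H[3]-H[0]-H[1])
print('C',C,'ax',np.degrees(np.arctan2(ax[1],ax[0])),'ay',np.degrees(np.arctan2(ay[1],ay[0])))
Cs=sum(Hs)/4; ax=Hs[1]+Hs[2]-Hs[0]-Hs[3]; ay=(Hs[2]+Hs[3]-Hs[0]-Hs[1])
print('Cs',Cs,'ax',np.degrees(np.arctan2(ax[1],ax[0])),'ay',np.degrees(np.arctan2(ay[1],ay[0])))
# lower end mid-wall top corners z=.034
print('lower',onz('top',T(650,232),.034),onz('top',T(577,488),.034))
print('jar', tri(T(518,402),S(166,180)))
E
```

```text
btn (array([0.61963733, 0.11949383, 0.10056747]), np.float64(0.0015408416792956118)) [0.61839908 0.11957462 0.106     ] [0.62357183 0.11592307 0.106     ]
head [0.7172 0.1343 0.084 ]
head [0.6913 0.0506 0.084 ]
head [0.5229 0.0991 0.084 ]
head [0.5478 0.1862 0.084 ]
sizes [np.float64(0.0876), np.float64(0.1753), np.float64(0.0905), np.float64(0.1771)]
heads [0.6953 0.0499 0.084 ]
heads [0.7197 0.1333 0.084 ]
heads [0.5494 0.186  0.084 ]
heads [0.5229 0.102  0.084 ]
C [0.61980815 0.11755505 0.084     ] ax 73.42905978462638 ay 163.45219606937252
Cs [0.6218327  0.11780619 0.084     ] ax 73.11856696035774 ay 163.0159475168974
lower [ 0.6118948  -0.18625584  0.034     ] [ 0.45184487 -0.13627829  0.034     ]
jar (array([ 0.50203858, -0.10036249,  0.05192224]), np.float64(0.002165609059756788))
```

```bash
cat >> h.py <<'E'
A=np.radians(73.3);O=np.array([.5788,-.0212,0]);ex=np.array([np.cos(A),np.sin(A),0]);ey=np.array([-np.sin(A),np.cos(A),0])
def rk(x,y,z):return O+ex*x*1e-3+ey*y*1e-3+np.array([0,0,z*1e-3])
def torack(p):
    d=np.array(p)-O;return np.array([d@ex,d@ey,d[2]])*1e3
def st():
    s=env.get_state();q=s['orientation'];M=Ro.from_quat([q[1],q[2],q[3],q[0]]).as_matrix();return s,np.array(s['tcp_pos']),M
def rel(P):
    s,p,M=st();return (M.T@(np.array(P)-p)*1e3).round(1)
E
python3 - <<'E'
from h import *
s,p,M=st();print(M.round(3),s['joint_pos'])
for x,y,n in((-99,47,'jar'),(-99,-47,'bot')): print(n,proj('top',rk(x,y,52)),proj('scene',rk(x,y,52)))
print('btn',proj('top',rk(145,0,106)),proj('scene',rk(145,0,106)))
print('above -136',rel(rk(-136,47,130)), 'yaw of tool z', np.degrees(np.arctan2(M[1,2],M[0,2])),'x',np.degrees(np.arctan2(M[1,0],M[0,0])))
E
```

```text
[[-0.964 -0.     0.266]
 [-0.266  0.002 -0.964]
 [-0.    -1.    -0.002]] [-1.44161038e+00  3.13960966e-01  4.50848755e-02  1.30360860e+00
  1.14283282e-05  1.43118838e+00]
jar [335.42224241 203.90776075] [247.85299879 226.57082412]
bot [345.63140281 167.47913955] [249.58298685 251.89927068]
btn [242.44693446 152.00891803] [333.822748   218.86114212]
above -136 [-440.2  101.1 -310. ] yaw of tool z -74.59923284431139 x -164.59925641244493
```

```bash
python3 -m inch '[[[-40,0,-28,-6],[-80,0,-56,-12],[-120,0,-84,-18],[-160,0,-112,-24],[-200,0,-140,-30],[-240,0,-168,-36],[-280,0,-196,-42],[-320,0,-225,-48],[-360,0,-253,-54],[-400,0,-281,-57.9]]]' 22; python3 -c "
from h import *
s,p,M=st();print(torack(p),np.degrees(np.arctan2(M[1,2],M[0,2])),rel(rk(-138,47,80)),s['finger_gap'])"
```

```text
clock: 1.1
tcp_pos: [0.4645, -0.1753, 0.2311]
orientation: [0.423, -0.423, 0.567, -0.567]
wrist_force: [0.9, -1.3, 0.5]
finger_gap: 0.022
[-180.49339449   65.19559095  231.11177518] -16.493176039062856 [-42.4 151.1  18.4] 0.02202962845079449
```

```bash
python3 -m inch '[[[-21,0,9,0],[-42,30,18,0],[-42,70,18,0],[-42,110,18,0],[-42,131,18,0],[-42,131,18,0],[-42,131,18,0]]]'
python3 - <<'E'
from h import *
s,p,M=st();print(torack(p),rel(rk(-138,47,38)))
a=env.read_camera('top')[105:240,250:425]
b=env.read_camera('wrist')
o=np.zeros((600,800,3),np.uint8);o[:405,:525]=cv2.resize(a,None,fx=3,fy=3,interpolation=2);
o[600-315:,800-420:]=cv2.resize(b,(420,315));cv2.imwrite('pics/c1.png',o)
E
```

```text
clock: 1.8
tcp_pos: [0.4928, -0.1422, 0.1004]
orientation: [0.422, -0.422, 0.568, -0.567]
wrist_force: [0.2, -0.5, 0.7]
finger_gap: 0.0217
[-140.5615487    47.61035173  100.37355878] [-2.6 62.4  0.7]
```

View pics/c1.png

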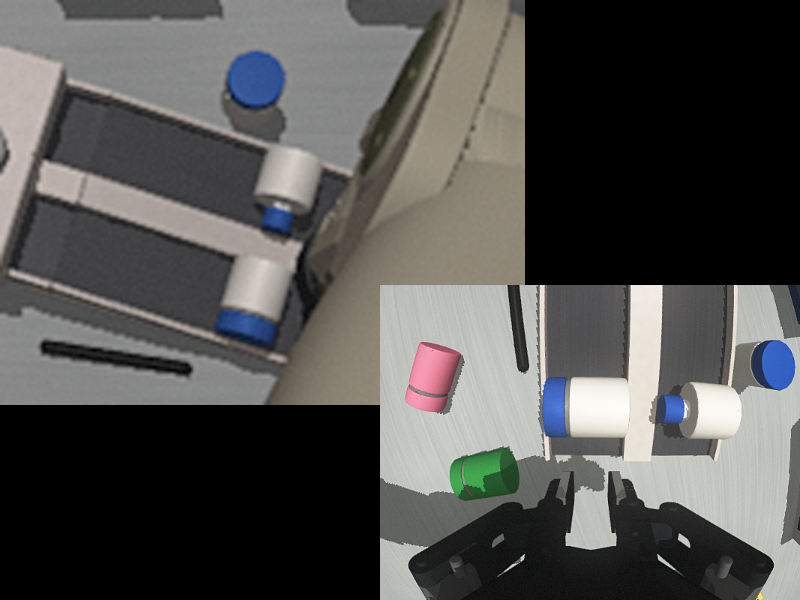

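The wrist view shows the fingers (590,500) centred behind the white jar with the wide blue lid (587,407) and in line with its gutter. I'll descend behind it.

```bash
python3 -m inch '[[[0,20,0.5,0],[0,40,0.5,0],[0,55,0.5,0],[0,61,0.5,0],[0,61,0.5,0],[0,61,0.5,0]]]'
python3 - <<'E'
from h import *
s,p,M=st();print(torack(p),rel(rk(40.5,47,60)))
cv2.imwrite('pics/c2.png',env.read_camera('wrist'))
E
```

```text
clock: 2.5
tcp_pos: [0.4944, -0.1428, 0.0405]
orientation: [-0.422, 0.422, -0.567, 0.568]
wrist_force: [-0.7, 0.3, 0.6]
finger_gap: 0.0217
[-140.75911837   45.87461662   40.52464965] [-181.3  -19.5   -1.1]
```

View pics/c2.png

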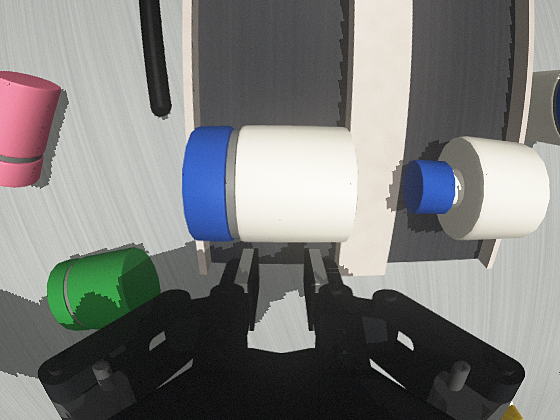

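The jar's centre column is about 271 and the fingers' is 282, a 4 mm offset, so I correct by tz -4. Then I start pushing.

```bash
python3 -m inch '[[[0,0,-4,0],[-6,0,-4,0],[-12,0,-4,0],[-18,-0.5,-4,0],[-24,-1.5,-4,0],[-30,-2,-4,0],[-36,-3,-4,0],[-42,-4,-4,0],[-48,-4.5,-4,0],[-54,-5,-4,0]]]'
python3 - <<'E'
from h import *
s,p,M=st();print(torack(p),rel(rk(40.5,47,60)))
cv2.imwrite('pics/c3.png',env.read_camera('wrist'))
E
```

```text
clock: 3.55
tcp_pos: [0.5053, -0.089, 0.0443]
orientation: [-0.422, 0.422, -0.567, 0.567]
wrist_force: [-0.6, -2.0, 1.6]
finger_gap: 0.0222
[-86.05074694  50.91901888  44.31751314] [-126.5  -15.7    3.9]
```

View pics/c3.png

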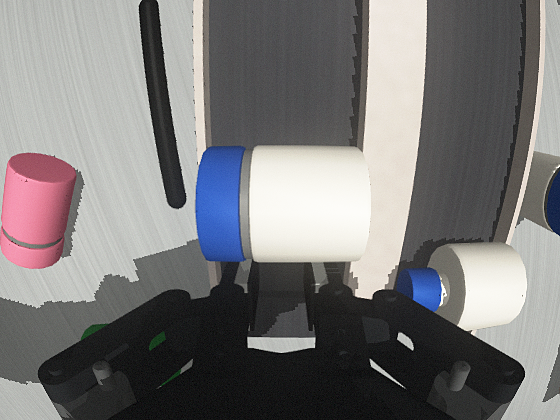

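The jar is rolling ahead of both fingers, square in the gutter at (283,204). Continuing.

```bash
python3 -m inch '[[[-6,-0.5,0,0],[-12,-1,0,0],[-18,-2,0,0],[-24,-2.5,0,0],[-30,-3.5,0,0],[-36,-4,0,0],[-42,-5,0,0],[-48,-5.5,0,0],[-54,-6.5,0,0],[-60,-7,0,0]]]'
python3 - <<'E'
from h import *
s,p,M=st();print(torack(p),rel(rk(40.5,47,60)))
cv2.imwrite('pics/c4.png',env.read_camera('wrist'))
E
```

```text
clock: 4.6
tcp_pos: [0.5226, -0.0315, 0.0514]
orientation: [-0.422, 0.422, -0.567, 0.567]
wrist_force: [-0.9, -1.1, 1.4]
finger_gap: 0.0222
[-26.06416839  50.86014226  51.36740793] [-66.6  -8.6   3.9]
```

View pics/c4.png

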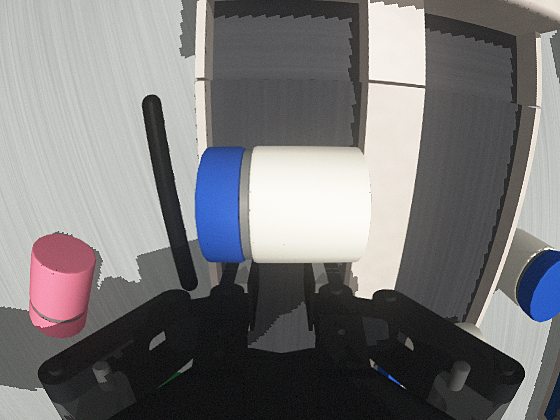

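The jar stays square at (283,204), and the crest line is at row 80. I'll push to just before the crest, then slower over it.

```bash
python3 -m inch '[[[-6,-0.5,0,0],[-12,-1,0,0],[-18,-2,0,0],[-24,-2.5,0,0],[-30,-3.5,0,0],[-35,-4,0,0],[-40,-4.5,0,0],[-44,-5,0,0],[-48,-5.5,0,0],[-51,-6,0,0]]]'; python3 -m inch '[[[-3,0,0,0],[-6,0,0,0],[-9,0,0,0],[-12,0,0,0],[-14,0,0,0],[-14,0,0,0],[-14,0,0,0],[-14,0,0,0]]]'
python3 - <<'E'
from h import *
s,p,M=st();print(torack(p),rel(rk(40.5,47,60)))
cv2.imwrite('pics/c5.png',env.read_camera('wrist'))
E
```

```text
clock: 5.65
tcp_pos: [0.5372, 0.0172, 0.0573]
orientation: [0.422, -0.422, 0.567, -0.567]
wrist_force: [-0.9, -0.2, -0.3]
finger_gap: 0.0218
clock: 6.45
tcp_pos: [0.5411, 0.0302, 0.0573]
orientation: [-0.422, 0.422, -0.567, 0.567]
wrist_force: [-0.6, -0.1, -0.2]
finger_gap: 0.0219
[38.34884399 50.88484946 57.25688734] [-2.2 -2.7  3.9]
```

View pics/c5.png

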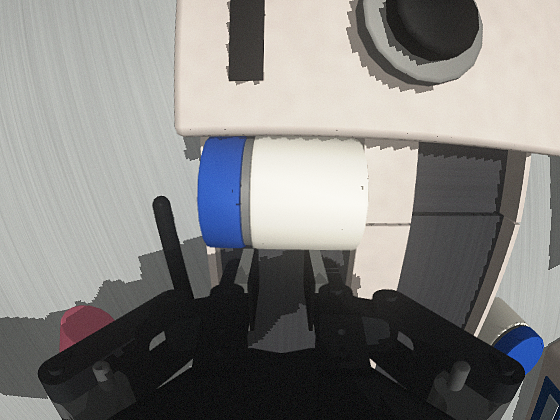

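The jar (283,193) now meets the head's face (row 137), with almost no force on the wrist. I'll back off, lift, and check that it stays.

```bash
python3 -m inch '[[[6,0,0,0],[14,0,0,0],[20,0,0,0],[20,-20,0,0],[20,-50,0,0],[20,-90,0,0],[20,-110,0,0],[20,-110,0,0],[20,-110,0,0]]]' 22
python3 - <<'E'
from h import *
s,p,M=st();print(torack(p),rel(rk(145,0,130)))
w=env.read_camera('wrist');t=env.read_camera('top');c=env.read_camera('scene')
cv2.imwrite('pics/c6t.png',t);cv2.imwrite('pics/c6s.png',c)
o=np.zeros((600,800,3),np.uint8)
o[:300,:400]=cv2.resize(w,(400,300));o[:300,400:]=cv2.resize(c[180:285,215:355],(400,300),interpolation=2);o[300:,:400]=cv2.resize(t[105:240,205:385],(400,300),interpolation=2)
cv2.imwrite('pics/c6.png',o);print('seat',proj('top',rk(75.5,47,67)),proj('scene',rk(75.5,47,67)))
E
```

```text
clock: 7.4
tcp_pos: [0.5354, 0.0106, 0.1673]
orientation: [-0.422, 0.422, -0.567, 0.568]
wrist_force: [0.0, 0.3, 0.2]
finger_gap: 0.022
[ 17.97021962  50.71396333 167.27809169] [-127.1   37.3   50.6]
seat [265.99483799 182.63179267] [306.28704701 218.0019788 ]
```

View pics/c6.png

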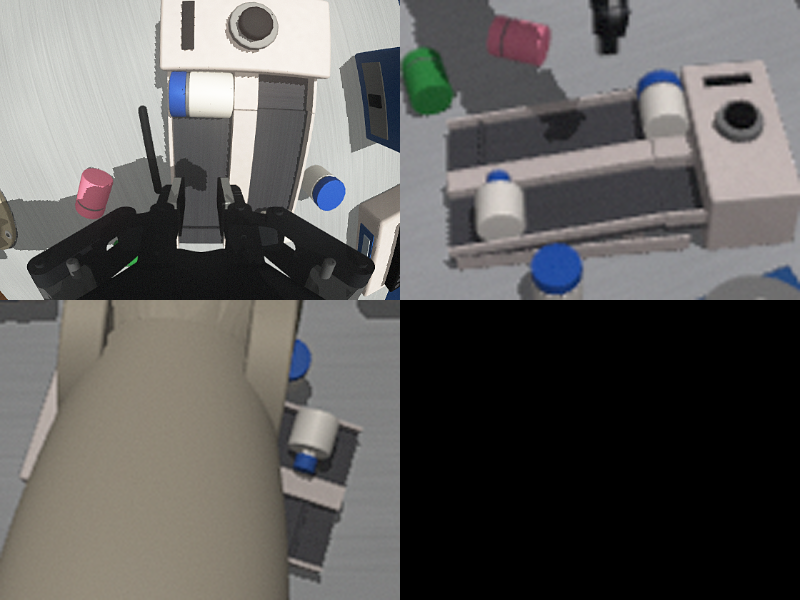

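The scene view shows the jar at about (306,216), against a predicted seat of (306,218). It has stayed there, and the bottle is unmoved. Next I locate the button from the wrist camera.

Run:
```python
from h import *
s,p,M=st();w=env.read_camera('wrist');m=env.camera_model('wrist')
g=cv2.cvtColor(w,cv2.COLOR_BGR2GRAY)
roi=np.zeros_like(g);roi[0:70,315:400]=(g[0:70,315:400]<85)*255
n,l,stt,c=cv2.connectedComponentsWithStats(roi)
for i in range(1,n):
    if stt[i,4]>100:
        u=(c[i]-[m['cx'],m['cy']]);r=np.hypot(*u);th=r/m['fx'];d=np.r_[u/r*np.sin(th),np.cos(th)]
        d=M@m['mount'][:3,:3]@d;o=p+M@m['mount'][:3,3];P=o+d*(.106-o[2])/d[2]
        print(stt[i],c[i],P,torack(P),'rel',rel([P[0],P[1],.130]))
cv2.imwrite('pics/b.png',cv2.resize(w[0:100,280:430],None,fx=4,fy=4))
```

```text
[ 336    9   49   48 1713] [360.0729714   32.19147694] [0.61697109 0.11846089 0.106     ] [144.73921024   3.57189742 106.        ] rel [-126.7   35.5   48.4]
[322  25  53  45 174] [338.87931034  55.76436782] [0.59904126 0.10647265 0.106     ] [128.10428094  17.30054192 106.        ] rel [-110.    35.6   34.7]
```

View pics/b.png

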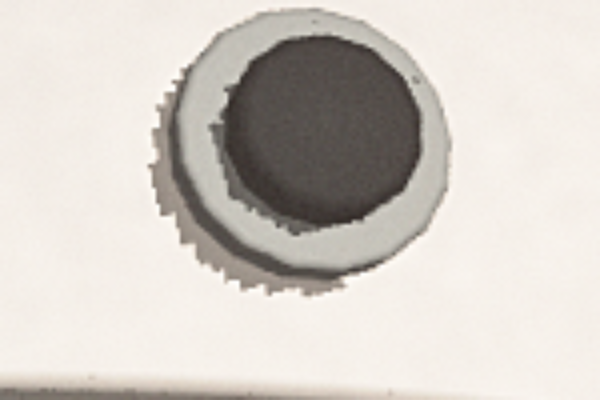

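```bash
python3 -m inch '[[[-25,0,10,0],[-50,0,20,0],[-75,0,30,0],[-100,0,40,0],[-120,8,47,0],[-127,20,48.7,0],[-127,35,48.7,0],[-127,37,48.7,0],[-127,37,48.7,0],[-127,37,48.7,0]]]' 0 20
python3 - <<'E'
from h import *
s,p,M=st();print(torack(p),p,s['finger_gap'],rel([.6170,.1185,.100]))
w=env.read_camera('wrist');c=env.read_camera('scene')
o=np.zeros((420,800,3),np.uint8);o[:,:400]=w[:,80:480];o[:300,400:]=cv2.resize(c[180:285,215:355],(400,300),interpolation=2)
cv2.imwrite('pics/c7.png',o)
E
```

```text
clock: 8.6
tcp_pos: [0.6183, 0.1182, 0.1305]
orientation: [-0.422, 0.422, -0.567, 0.567]
wrist_force: [0.2, 0.6, 0.4]
finger_gap: 0.0002
[144.90012959   2.20790122 130.48686428] [0.6183238  0.11822307 0.13048686] 0.0001621076767380508 [ 0.1 30.5 -1.3]
```

View pics/c7.png

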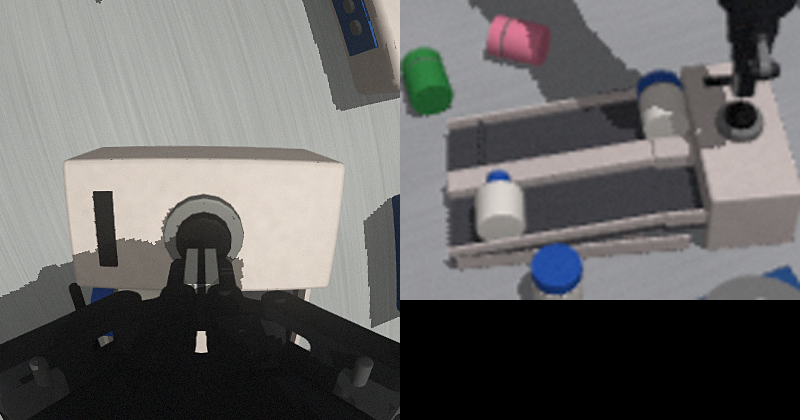

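The closed fingers (202,265) are centred over the button (202,232), and the jar is still seated. Now I press.

```bash
python3 -m inch '[[[0,10,-0.5,0],[0,20,-0.5,0],[0,25,-0.5,0],[0,27,-0.5,0],[0,28,-0.5,0],[0,29,-0.5,0],[0,29,-0.5,0]]]'; python3 -m inch '[[[0,0.5,0,0],[0,1,0,0],[0,1.5,0,0],[0,1.5,0,0]]]'
```

```text
clock: 9.4
tcp_pos: [0.6176, 0.1188, 0.1014]
orientation: [0.422, -0.422, 0.567, -0.567]
wrist_force: [-2.0, -1.0, 3.1]
finger_gap: 0.0
clock: 9.8
tcp_pos: [0.618, 0.1189, 0.1001]
orientation: [-0.422, 0.422, -0.567, 0.567]
wrist_force: [-3.1, -1.4, 4.7]
finger_gap: -0.0004
```

```bash
python3 -m inch '[[[0,0.5,0,0],[0,1,0,0],[0,1.5,0,0],[0,1.5,0,0]]]';python3 -m inch '[[[0,0.5,0,0],[0,1,0,0],[0,1,0,0],[0,1,0,0]]]'
```

```text
clock: 10.2
tcp_pos: [0.6181, 0.1189, 0.0999]
orientation: [-0.422, 0.422, -0.567, 0.568]
wrist_force: [-5.5, -0.1, 11.9]
finger_gap: 0.0001
clock: 10.6
tcp_pos: [0.6181, 0.1189, 0.0998]
orientation: [-0.423, 0.422, -0.567, 0.568]
wrist_force: [-8.1, -1.1, 15.9]
finger_gap: 0.0001
```

The button bottomed at z = 99.8 mm: 16 N of force and no further travel. I'll release and retreat.

```bash
python3 -m inch '[[[0,-3,0,0],[0,-8,0,0],[0,-15,0,0],[0,-35,0,0],[0,-70,0,0],[0,-110,0,0],[20,-130,0,0],[60,-130,0,0],[100,-130,0,0],[100,-130,0,0]]]'; python3 -m inch '[[[25,0,-25,0],[50,0,-50,0],[50,0,-50,0],[50,0,-50,0],[50,0,-50,0]]]'
python3 - <<'E'
from h import *
s,p,M=st();print(torack(p),s['wrist_force'])
w=env.read_camera('wrist');c=env.read_camera('scene')
o=np.zeros((600,800,3),np.uint8);o[:300,:400]=cv2.resize(w,(400,300));o[:300,400:]=cv2.resize(c[180:285,215:355],(400,300),interpolation=2);o[300:,:400]=cv2.resize(c,(400,300));o[300:,400:]=cv2.resize(w[:210,140:420],(400,300),interpolation=2)
cv2.imwrite('pics/c8.png',o)
E
```

```text
clock: 11.6
tcp_pos: [0.5889, 0.0194, 0.2278]
orientation: [-0.421, 0.421, -0.568, 0.569]
wrist_force: [0.3, 1.0, 0.9]
finger_gap: -0.0002
clock: 12.1
tcp_pos: [0.5283, -0.01, 0.2276]
orientation: [-0.423, 0.422, -0.567, 0.568]
wrist_force: [-0.6, 0.2, 0.1]
finger_gap: -0.0002
[ -3.81267437  51.52941542 227.58143091] [-0.55542496  0.22776946  0.10385176]
```

View pics/c8.png

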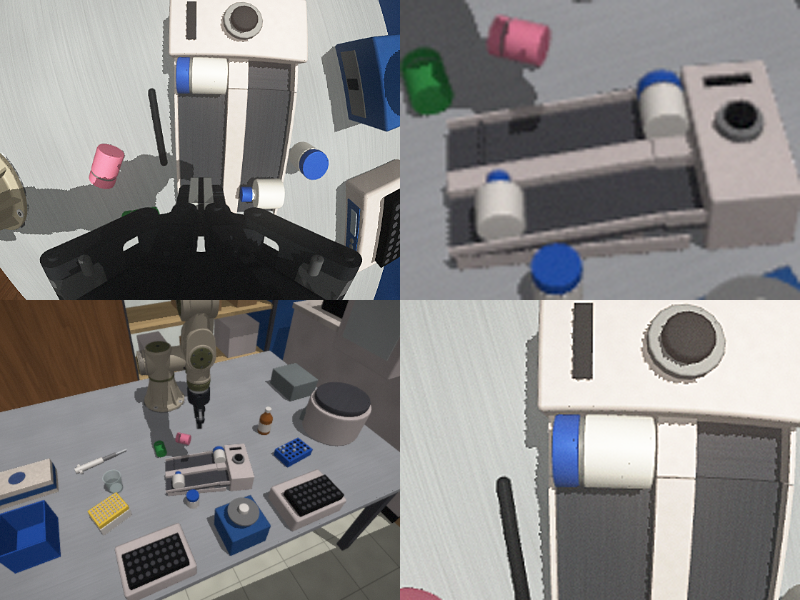

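The jar is in its seat against the head, at (660,103) in the scene crop. The button is up at (740,117), the other objects have not moved, and the arm is clear.

```bash
python3 -c "
from workcell import env
print(env.hand_in())"
```

```text
the job is handed in; nothing more can be done
None
```

The jar is in its seat against the stop, and I then pressed the reader's button fully down and let it come up again. I handed the job in at about 12 s; no verdict was reported.

- **Jar:** I pushed it up the gutter nearer the robot, y = +47 mm, with the fingers 22 mm apart and never gripped it. In the scene view its centre was at about (306,216), against (306,218) predicted for the seat. It was still there after I backed off and after the press.
- **Button:** I pressed it with the fingers closed until it stopped moving, at z ≈ 99.8 mm against 100 mm expected. The vertical force rose to about 16 N, and the button is up again in the last pictures.
- **Everything else:** The bottle, the spare jar, the marker and the green and pink look-alikes look unmoved in the last pictures. The wrist force was about zero at the end, with the arm clear.
- **Disagreement:** The wrist camera placed the jar and the button about 3 to 4 mm to one side of the rack frame I had measured from the fixed cameras. I used the wrist camera's values for both.

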